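Set a board against the saw fence and the length stop

ROBOT

A 6-joint arm with a two-finger parallel gripper is mounted at the origin on the work surface. World frame = base frame: x ahead of the robot, y to its left, z up, the work surface at z = 0. Lengths are in m, angles in rad, forces in N, time in s.
With the tool pointing down it reaches from about 0.25 to 0.725 m from the base axis. Payload 9.7 kg.
Tool frame: the origin (TCP) lies at the very end of the fingers, on their centre line; the grasp point (between the pads) lies 19 mm behind it; z points along the fingers, y is the line along which they close (so a half turn about z gives the same grasp; the last joint's range is limited). The gripper opens to 85 mm and grips with 20 to 120 N. Pads are 22 mm wide; open, the fingers measure 114 mm over their backs; the gripper's body (76 mm by 85 mm) begins 54 mm behind the grasp point. The pads swing forward as they close: fully open they stand 13 mm farther back than shut.
Start: joints at [-1.227, 0.087, 0.176, 1.66, 0, 1.571], TCP at [0.185, -0.518, 0.231] pointing down, gripper open.
Joint ranges: [-3.13, 3.13], [-0.85, 1.81], [-1.15, 1.24], [-2.2, 2.28], [-1.44, 1.52], [-3.14, 3.14]. Speed limits (rad/s): [2.22, 2.22, 2.57, 3.14, 3.14, 3.14].

INTERFACE

Orientations are given as a unit quaternion [w, x, y, z].
In Python, from workcell import * gives the robot as it stands.
- The arm moves only by the tool servo_tool, never from a script. Its argument "targets" is a list of rows, each an object with "grip": the opening, from 0 (shut) to 1 (fully open); "slide": the shift along the tool's x, y, z in cm, a list of three; "dr": the turn, a rotation vector about the tool's x, y, z in degrees, a list of three. A call has 1 to 8 rows; each row shifts and turns the commanded pose from where the row before left it, along the tool's axes as they then stand; what a row does not reach is not made up. A row lasts 1/12 s, in which the tool goes at most 41.7 mm and 7.16 degrees, less where a joint would pass 70% of its speed; a pose out of reach is approached as far as the arm can. A call is refused whole if a number of a shift passes 4.17 or a number of a turn 7.16, either way. A call with a gripper value outside its range is refused whole. The fingers move at their own pace and stop on an object; the grip force is fixed at half the most. Time passes only in rows, so rows that do not move let the fingers close. It gives the time, the measured TCP pose, the force, the opening and the grip force at its end, in the units of the state.
- read_state(): the state, without advancing time (a new reading comes with each control period).
- capture(name): name is "scene" or "top"; returns a dict with "frame" (384x512x3 uint8, red, green, blue), "fx", "fy", "cx", "cy" (pixels), "position" and "rotation" of the camera in the world. Camera axes: x right, y down, z forward; pixel columns grow to the right and rows downward; lengths in m; the calibration is good to about 2 mm. A picture is of the moment at which its call begins. There is no depth.
- close_job(): hands the job in; it is judged then, once.
The state is a dict: "time_s": time; "joint_pos": joint angles; "joint_vel": joint speeds; "tau": joint torques, N m; "position": TCP position; "eef_rot": TCP orientation; "wrist_force": force on the tool from outside, world axes, zero at the start; "ft_torque": the same for the moment, N m; "grip_width": opening from 0.0 (shut) to 1.0 (fully open); "gripper_force": force on a finger pad.
Only numpy, scipy, OpenCV 4.12 (cv2) and the standard library are available. Lean on these libraries where they do the work, as an engineer would, in place of code of your own. Each camera call takes 0.05 s, during which the arm holds its last target. There are 200 camera calls.

TASK

Get the board ready to be cut to length: push it along the bench until its long edge lies flush against the aluminium fence and its end touches the red stop block. Only push it; do not pick it up or tip it. Leave the tape, the offcut and the two bottles where they are, and take the hand clear at the end.

Things in the scene. Friction and masses are not known exactly. Their poses are not given: they have to be found in the camera images.
- board: Loose planed pine board lying flat on the bench, 95 (its x) by 180 (its y, the long way) by 22 mm thick, about 0.2 kg (varies by a third). Origin at the centre of its underside. It starts on the robot's side of the fence, between the two stops, up to 17 degrees out of line with the fence and touching nothing; from its origin to the fence face is 115 to 165 mm.
- fence: Straight aluminium fence fixed to the bench, 600 mm long (its y), 34 mm high. Origin at bench height in the middle of its flat front face, the face towards the robot; +x points into the fence, away from the robot; the bar is 24 mm thick, with a 5 mm high foot behind it that reaches 64 mm behind the face. It lies across the robot's front, turned up to 11 degrees either way.
- red_stop: Red plastic stop block, the one to use, fixed against the fence face near its left or right end (varies). 60 (its x, out from the fence) by 36 (its y, along the fence) by 34 mm high, parallel to the fence. Origin at the centre of its underside, 30 mm in front of the fence face and 240 mm from the fence's middle. The board ends against its inner side.
- grey_stop: Grey plastic stop block of the same size, fixed in the same way 240 mm from the fence's middle at the other end. Not used.
- tape_roll: Bystander: roll of green tape lying flat, 90 mm across, 45 mm high, loose. Origin at the centre of its underside.
- offcut: Bystander: wooden offcut, 40 by 90 (its y) by 38 mm high, loose. Origin at the centre of its underside.
- water_bottle: Bystander: clear bottle standing upright, 64 mm across, 190 mm high, loose. Origin at the centre of its underside.
- glue_bottle: Bystander: white glue bottle with orange cap standing upright, 54 mm across, 130 mm high, loose. Origin at the centre of its underside.
Not all that is in view belongs to the job. There is more than one size of the board; the job needs the smallest.

How it is judged:
At the end, for the whole second after the job is handed in: The board lies flat and still on the bench, its long edge within 3 mm of the fence face and parallel to it within 0.025 rad, its end within 3 mm of the inner side of the red stop block (x of board in the frame of fence between -0.0505 and -0.044 m and angle between the y axis of board and the y axis of fence, either way round below 0.025 rad and ((y of red_stop in the frame of fence above 0 m and y of board in the frame of red_stop between -0.111 and -0.105 m) or (y of red_stop in the frame of fence below 0 m and y of board in the frame of red_stop between 0.105 and 0.111 m)) and height (world z) of board below 0.004 m and angle between board's own z axis and vertical below 0.05 rad and linear speed of board below 0.01 m/s); the robot touches nothing.
It fails at once if the board is lifted off the bench (more than 10 mm) or tipped (more than 0.12 rad) (height (world z) of board above 0.01 m or angle between board's own z axis and vertical above 0.12 rad).
It fails at once if the roll of green tape is moved more than 15 mm or tipped over (distance of tape_roll from where it was at the start of the episode above 0.015 m or angle between tape_roll's own z axis and vertical above 0.25 rad).
It fails at once if the wooden offcut is moved more than 15 mm or tipped over (distance of offcut from where it was at the start of the episode above 0.015 m or angle between offcut's own z axis and vertical above 0.25 rad).
It fails at once if the water bottle is moved more than 15 mm or tipped over (distance of water_bottle from where it was at the start of the episode above 0.015 m or angle between water_bottle's own z axis and vertical above 0.25 rad).
It fails at once if the glue bottle is moved more than 15 mm or tipped over (distance of glue_bottle from where it was at the start of the episode above 0.015 m or angle between glue_bottle's own z axis and vertical above 0.25 rad).
It also fails if it takes over 48 s, if anything falls off the work surface, if the arm or the gripper's body presses on something with over 40 N, if the wrist force passes 120 N, or if a joint passes its speed limit or range.

## Working session

There is one attempt and no reset: what is moved stays moved. The work goes in short steps, Python scripts to look and compute and a tool call to move; the robot and the scene stay as the last step left them, time stands still between calls to the robot, and variables do not carry over. Pictures are saved under pics/ and viewed, at most 10 in all, crops included, and the job is handed in when it is done.

Besides the shell and the picture viewer there is one more tool, called after ">>>" by a JSON object that holds its "api" and its "payload", one argument or row to a line. servo_tool: Moves the arm, as the interface text tells. Its arguments: {"type":"object","properties":{"targets":{"type":"array"}},"required":["targets"]}

```bash
mkdir -p pics; python3 - <<'E'
from workcell import *
import cv2,json,numpy as np,pickle
o={}
for n in("scene","top"):
    c=capture(n);o[n]=c
    cv2.imwrite(f"pics/{n}0.png",c["frame"][...,::-1])
    print(n,c["fx"],c["fy"],c["cx"],c["cy"],np.round(c["position"],4),np.round(c["rotation"],4).tolist())
pickle.dump(o,open("c0.pkl","wb"))
s=read_state();print(s["time_s"],s["position"],s["eef_rot"],s["wrist_force"])
E
```

```text
scene 479.32801691004215 479.32801691004215 255.6997097527773 191.364629561255 [1.2193 0.2275 1.3704] [-0.1653, 0.5602, 0.7792, -0.2273]
top 358.43556813807 358.43556813807 259.0388427930217 201.30333554724595 [ 0.3132 -0.0361  1.0267] [0.0382, -0.7032, 0.7086, -0.0429]
0.1 [ 0.18530379 -0.51761836  0.2306468 ] [-6.03142520e-04  9.85263050e-01  1.71044865e-01 -1.12741976e-04] [-0.54306564 -0.8603905   0.28099701]
```

View pics/scene0.png

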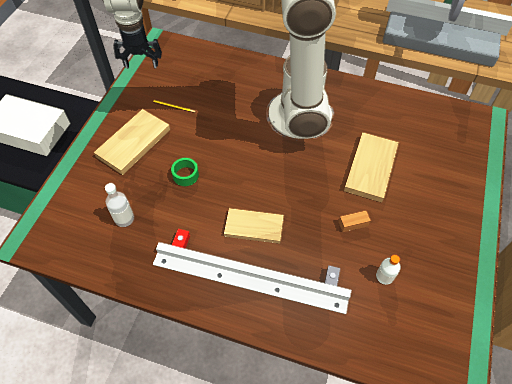

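View pics/top0.png

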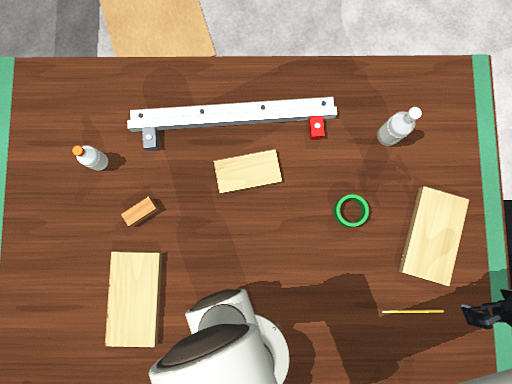

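The pictures show three pale boards: top-view pixels (248,171) between the stops, (435,236) at the right, and (133,299) at the left. The middle one is visibly the smallest and is the only one between the stops, so it fits. The red stop is at top (317,126) and the grey one at (150,138). I'll measure and confirm this in a crop.

```bash
cat >h.py <<'E'
import cv2,numpy as np
from scipy.spatial.transform import Rotation as R
def rot(c):
    q=np.asarray(c["rotation"])
    return q if q.shape==(3,3) else R.from_quat(q[[1,2,3,0]]).as_matrix()
def ray(c,px):
    px=np.atleast_2d(px).astype(float)
    d=np.c_[(px[:,0]-c["cx"])/c["fx"],(px[:,1]-c["cy"])/c["fy"],np.ones(len(px))]@rot(c).T
    return np.asarray(c["position"]),d
def onz(c,px,z):
    p,d=ray(c,px); return p+d*((z-p[2])/d[:,2])[:,None]
def tri(c1,a,c2,b):
    p,d=ray(c1,a);q,e=ray(c2,b);out=[]
    for u,v in zip(d,e):
        s=np.linalg.lstsq(np.c_[u,-v],q-p,rcond=None)[0]
        out.append(np.r_[(p+u*s[0]+q+v*s[1])/2,np.linalg.norm(p+u*s[0]-q-v*s[1])])
    return np.array(out)
def boards(c,area=600):
    h=cv2.cvtColor(c["frame"],cv2.COLOR_RGB2HSV)
    m=cv2.inRange(h,(14,50,150),(32,160,255))
    m=cv2.morphologyEx(m,cv2.MORPH_OPEN,np.ones((3,3)))
    cs,_=cv2.findContours(m,cv2.RETR_EXTERNAL,cv2.CHAIN_APPROX_NONE)
    return [k for k in cs if cv2.contourArea(k)>area]
E
python3 - <<'E'
import pickle,cv2,numpy as np
from h import *
o=pickle.load(open("c0.pkl","rb"))
for n in o:
    for k in boards(o[n]):
        r=cv2.minAreaRect(k); b=onz(o[n],cv2.boxPoints(r),.022)[:,:2]
        p=cv2.approxPolyDP(k,0.04*cv2.arcLength(k,True),True)[:,0]
        print(n,np.round(r[0]),np.round(np.linalg.norm(np.diff(b[:3],axis=0),axis=1),3),p.tolist(),np.round(onz(o[n],p,.022)[:,:2],3).tolist())
t=o["top"]["frame"][85:205,120:350];s=o["scene"]["frame"][195:320,140:370]
im=np.vstack([cv2.resize(t,(552,288),interpolation=3),cv2.resize(s,(552,300),interpolation=3)])
cv2.imwrite("pics/crop1.png",im[...,::-1])
E
```

```text
scene [254. 224.] [0.098 0.185] [[229, 208], [225, 233], [280, 240], [282, 214]] [[0.488, -0.106], [0.578, -0.086], [0.546, 0.086], [0.454, 0.065]]
scene [372. 164.] [0.257 0.144] [[362, 132], [346, 186], [384, 197], [397, 142]] [[0.033, 0.241], [0.281, 0.238], [0.284, 0.367], [0.038, 0.369]]
scene [133. 140.] [0.286 0.167] [[167, 123], [141, 109], [95, 153], [124, 172]] [[0.22, -0.447], [0.188, -0.568], [0.428, -0.63], [0.468, -0.496]]
scene [456.  54.] [0.468 0.329] [[511, 28], [489, 68], [402, 57], [511, 81]] [[-0.739, 0.729], [-0.457, 0.656], [-0.409, 0.315], [-0.41, 0.743]]
scene [360.  28.] [0.31  0.364] [[339, 0], [325, 40], [392, 55], [356, 14], [388, 0]] [[-0.689, -0.013], [-0.408, -0.008], [-0.407, 0.274], [-0.617, 0.08], [-0.76, 0.196]]
scene [220.   9.] [0.121 0.639] [[152, 0], [285, 31], [269, 11]] [[-0.419, -0.808], [-0.409, -0.183], [-0.514, -0.288]]
top [132. 299.] [0.254 0.138] [[113, 251], [105, 345], [153, 347], [159, 253]] [[0.293, 0.362], [0.043, 0.374], [0.037, 0.245], [0.287, 0.235]]
top [436. 236.] [0.258 0.136] [[423, 188], [406, 271], [449, 285], [468, 199]] [[0.464, -0.51], [0.232, -0.448], [0.193, -0.565], [0.431, -0.636]]
top [247. 171.] [0.182 0.097] [[274, 152], [215, 160], [219, 190], [278, 181]] [[0.571, -0.087], [0.549, 0.082], [0.462, 0.07], [0.487, -0.098]]
top [156.  28.] [0.346 0.178] [[99, 0], [115, 56], [214, 54], [198, 0]] [[1.042, 0.433], [0.864, 0.378], [0.869, 0.086], [1.041, 0.136]]
```

View pics/crop1.png

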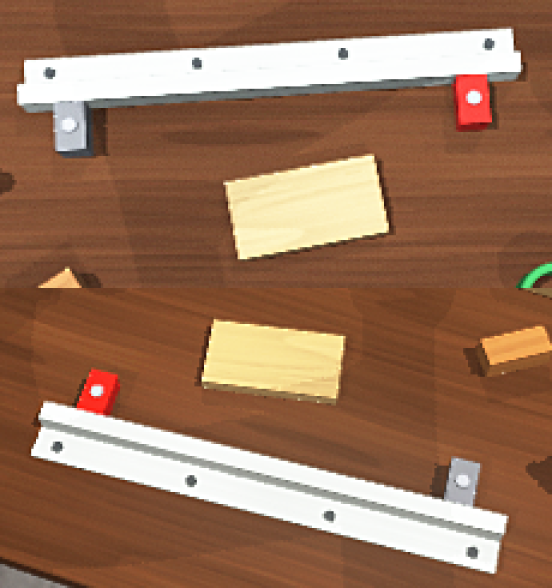

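The crop confirms it: the middle board measures 182 x 97 mm from the top view, while the others are about 255 x 137. The fence's front top edge and both stops are clearly visible. Next I'll measure the fence line, the stop, the heights and the bystanders.

```bash
python3 - <<'E'
import pickle,cv2,numpy as np
from h import *
o=pickle.load(open("c0.pkl","rb"));T,S=o["top"],o["scene"]
def fl(p): vx,vy,x,y=cv2.fitLine(np.float32(p),cv2.DIST_HUBER,0,.01,.01).ravel(); return vx,vy,x,y
# board height by two views
print("board tri",np.round(tri(T,[[274,152],[215,160],[219,190],[278,181]],S,[[225,233],[280,240],[282,214],[229,208]]),3).tolist())
# fence front top edge
gT=cv2.cvtColor(T["frame"],cv2.COLOR_RGB2GRAY).astype(int);gS=cv2.cvtColor(S["frame"],cv2.COLOR_RGB2GRAY).astype(int)
def edge(g,cols,r0,r1,sgn):
    P=[]
    for x in cols:
        d=sgn*(g[r0(x)+1:r1(x)+1,x]-g[r0(x):r1(x),x]); i=int(d.argmax())
        w=np.clip(d[max(i-1,0):i+2],0,None); P.append((x,r0(x)+max(i-1,0)+.5+(w*np.arange(len(w))).sum()/w.sum()))
    return np.array(P)
top=edge(gT,[x for x in range(165,305)],lambda x:int(108+(300-x)*.06)+0,lambda x:int(126+(300-x)*.06),-1)
sc=edge(gS,[x for x in range(190,325)],lambda x:int(238+(x-156)*.245),lambda x:int(252+(x-156)*.245),1)
for n,c,P in(("top",T,top),("scene",S,sc)):
    vx,vy,x,y=fl(P); f=lambda X:[X,y+(X-x)*vy/vx]
    res=np.abs([p[1]-f(p[0])[1] for p in P]); 
    a,b=(170,300) if n=="top" else (320,195)
    L=onz(c,[f(a),f(b)],.034); d=L[1]-L[0]
    print(n,f(a),f(b),np.round(res.mean(),2),np.round(L,4).tolist(),"dir",np.arctan2(-d[0],d[1])if 0 else np.degrees(np.arctan2(d[0],d[1])))
for x in(200,260): print("col",x,gT[105:132,x].tolist())
for nm,lo,hi in(("red",(0,150,90),(6,255,255)),("red2",(172,150,90),(180,255,255)),("green",(55,150,60),(80,255,255)),("orange",(8,170,120),(16,255,255))):
  for n in o:
    m=cv2.inRange(cv2.cvtColor(o[n]["frame"],cv2.COLOR_RGB2HSV),lo,hi)
    for k in cv2.findContours(m,0,1)[0]:
        if cv2.contourArea(k)>25:
            b=cv2.boxPoints(cv2.minAreaRect(k));print(nm,n,cv2.boundingRect(k),np.round(b).tolist(),np.round(onz(o[n],b,.034)[:,:2],3).tolist())
E
```

```text
board tri [[0.574, -0.088, 0.012, 0.0], [0.548, 0.084, 0.023, 0.005], [0.461, 0.068, 0.034, 0.002], [0.488, -0.101, 0.023, 0.008]]
top [170, np.float32(125.21799)] [300, np.float32(116.52288)] 0.18 [[0.6481, 0.2091, 0.034], [0.6716, -0.1627, 0.034]] dir 176.37756599462867
scene [320, np.float32(281.8474)] [195, np.float32(250.62714)] 0.11 [[0.6466, 0.24, 0.034], [0.6704, -0.1488, 0.034]] dir 176.502755687086
col 200 [183, 255, 255, 255, 218, 115, 99, 170, 212, 255, 250, 254, 253, 253, 253, 254, 254, 255, 244, 89, 113, 112, 75, 78, 73, 80, 77]
col 260 [255, 254, 250, 254, 255, 254, 248, 254, 254, 254, 254, 254, 255, 255, 250, 96, 115, 115, 89, 84, 87, 84, 88, 88, 83, 82, 80]
red scene (172, 229, 18, 19) [[171.0, 244.0], [177.0, 227.0], [191.0, 232.0], [185.0, 249.0]] [[0.673, -0.227], [0.613, -0.234], [0.615, -0.186], [0.674, -0.18]]
red top (308, 116, 17, 24) [[307.0, 116.0], [323.0, 115.0], [325.0, 139.0], [310.0, 140.0]] [[0.672, -0.184], [0.676, -0.228], [0.606, -0.232], [0.602, -0.189]]
green scene (171, 158, 28, 28) [[169.0, 160.0], [194.0, 155.0], [200.0, 183.0], [175.0, 188.0]
[... 836 characters left out ...]
-0.234, 0.58], [-0.231, 0.694], [-0.055, 0.675]]
orange scene (235, 94, 25, 29) [[232.0, 117.0], [236.0, 94.0], [263.0, 99.0], [259.0, 122.0]] [[0.127, -0.228], [0.012, -0.252], [0.004, -0.147], [0.118, -0.126]]
orange scene (235, 82, 27, 15) [[233.0, 92.0], [235.0, 82.0], [262.0, 87.0], [259.0, 97.0]] [[0.006, -0.266], [-0.048, -0.277], [-0.052, -0.171], [0.001, -0.162]]
orange scene (381, 81, 69, 20) [[380.0, 84.0], [381.0, 81.0], [450.0, 97.0], [449.0, 100.0]] [[-0.215, 0.259], [-0.233, 0.259], [-0.233, 0.522], [-0.215, 0.521]]
orange scene (127, 31, 126, 56) [[127.0, 31.0], [252.0, 31.0], [252.0, 86.0], [127.0, 86.0]] [[-0.181, -0.809], [-0.35, -0.311], [-0.047, -0.208], [0.108, -0.664]]
```

The fence face agrees between the two views to 1 mm, with yaw +3.6°. The board centre is about (0.517, -0.009), yaw about 9°, with its top near 22 mm. The target centre is about (0.620, -0.101). I'll square the tool to the fence so tool x points into the fence and tool y points toward the red stop, then travel high.

>>> {"api": "servo_tool", "payload": {
  "targets": [
    {"grip": 0.5, "slide": [0, 0, 0], "dr": [0, 0, 5.4]},
    {"grip": 0.5, "slide": [0, 0, 0], "dr": [0, 0, 5.4]},
    {"grip": 0.5, "slide": [0, 0, 0], "dr": [0, 0, 5.3]},
    {"grip": 0.5, "slide": [1.3, -2.4, 0], "dr": [0, 0, 0]},
    {"grip": 0.5, "slide": [1.3, -2.4, 0], "dr": [0, 0, 0]},
    {"grip": 0.5, "slide": [1.3, -2.4, 0], "dr": [0, 0, 0]},
    {"grip": 0.5, "slide": [1.3, -2.4, 0], "dr": [0, 0, 0]},
    {"grip": 0.5, "slide": [1.3, -2.4, 0], "dr": [0, 0, 0]}
  ]
}}

```text
time_s: 0.77
position: [0.2429, -0.3927, 0.2309]
eef_rot: [-0.0, 1.0, 0.031, -0.0]
wrist_force: [0.6, -0.3, 0.6]
grip_width: 0.5
gripper_force: 0.0
```

>>> {"api": "servo_tool", "payload": {
  "targets": [
    {"grip": 0.5, "slide": [1.3, -2.4, 0], "dr": [0, 0, 0]},
    {"grip": 0.5, "slide": [1.3, -2.4, 0], "dr": [0, 0, 0]},
    {"grip": 0.5, "slide": [1.3, -2.4, 0], "dr": [0, 0, 0]},
    {"grip": 0.5, "slide": [1.3, -2.4, 0], "dr": [0, 0, 0]},
    {"grip": 0.5, "slide": [1.3, -2.4, 0], "dr": [0, 0, 0]},
    {"grip": 0.5, "slide": [1.3, -2.4, 0], "dr": [0, 0, 0]},
    {"grip": 0.5, "slide": [1.3, -2.4, 0], "dr": [0, 0, 0]},
    {"grip": 0.5, "slide": [1.3, -2.4, 0], "dr": [0, 0, 0]}
  ]
}}

```text
time_s: 1.43
position: [0.3346, -0.1945, 0.2311]
eef_rot: [-0.0, 1.0, 0.031, -0.0]
wrist_force: [0.8, -0.9, -0.4]
grip_width: 0.499
gripper_force: 0.0
```

>>> {"api": "servo_tool", "payload": {
  "targets": [
    {"grip": 0.5, "slide": [1.3, -2.4, 0], "dr": [0, 0, 0]},
    {"grip": 0.5, "slide": [1.3, -2.4, 0], "dr": [0, 0, 0]},
    {"grip": 0.5, "slide": [1.3, -2.4, 0], "dr": [0, 0, 0]},
    {"grip": 0.5, "slide": [1.3, -2.4, 0], "dr": [0, 0, 0]},
    {"grip": 0.5, "slide": [0, 0, 0], "dr": [0, 0, 0]},
    {"grip": 0.5, "slide": [0, 0, 0], "dr": [0, 0, 0]}
  ]
}}

```text
time_s: 1.93
position: [0.3805, -0.0958, 0.231]
eef_rot: [-0.0, 0.999, 0.033, -0.0]
wrist_force: [0.2, -0.8, -0.2]
grip_width: 0.495
gripper_force: 0.0
```

```bash
cat >>h.py <<'E'
U=np.array([-.0630,.998]);N=np.array([.998,.063])
def st():
    from workcell import read_state
    s=read_state();p=np.array(s["position"]);q=np.array(s["eef_rot"]);X=R.from_quat(q[[1,2,3,0]]).as_matrix()
    print("t",round(s["time_s"],2),"n,v,z",np.round([p[:2]@N,p[:2]@U,p[2]],4),"yawx",np.degrees(np.arctan2(X[1,0],X[0,0])).round(2),"z",X[:,2].round(3),"F",np.round(s["wrist_force"],1),"g",s["grip_width"])
E
python3 -c "from h import *;st()"
```

```text
t 1.93 n,v,z [ 0.3737 -0.1196  0.231 ] yawx 3.78 z [-0.001  0.    -1.   ] F [ 0.2 -0.8 -0.2] g 0.49530581526834666
```

>>> {"api": "servo_tool", "payload": {
  "targets": [
    {"grip": 0.5, "slide": [1.4, -2.6, 0], "dr": [0, 0, 0]},
    {"grip": 0.5, "slide": [1.4, -2.6, 0], "dr": [0, 0, 0]},
    {"grip": 0.5, "slide": [1.3, -2.6, 0], "dr": [0, 0, 0]},
    {"grip": 0.5, "slide": [0, 0, 3], "dr": [0, 0, 0]},
    {"grip": 0.5, "slide": [0, 0, 3], "dr": [0, 0, 0]},
    {"grip": 0.5, "slide": [0, 0, 3], "dr": [0, 0, 0]},
    {"grip": 0.5, "slide": [0, 0, 3], "dr": [0, 0, 0]},
    {"grip": 0.5, "slide": [0, 0, 3], "dr": [0, 0, 0]}
  ]
}}

```text
time_s: 2.6
position: [0.4159, -0.0174, 0.0798]
eef_rot: [0.0, 1.0, 0.031, -0.0]
wrist_force: [0.7, -0.8, -0.0]
grip_width: 0.498
gripper_force: 0.0
```

>>> {"api": "servo_tool", "payload": {
  "targets": [
    {"grip": 0.5, "slide": [0, 0, 3], "dr": [0, 0, 0]},
    {"grip": 0.5, "slide": [0, 0, 2], "dr": [0, 0, 0]},
    {"grip": 0.5, "slide": [0, 0, 1], "dr": [0, 0, 0]},
    {"grip": 0.5, "slide": [0, 0, 0], "dr": [0, 0, 0]},
    {"grip": 0.5, "slide": [0, 0, 0], "dr": [0, 0, 0]}
  ]
}}

```text
time_s: 3.02
position: [0.4165, -0.0169, 0.0219]
eef_rot: [0.0, 1.0, 0.031, 0.0]
wrist_force: [-0.1, -0.1, 0.2]
grip_width: 0.501
gripper_force: 0.0
```

```bash
cat >>h.py <<'E'
def look(tag):
    from workcell import capture
    c=capture("scene")
    for k in boards(c):
        r=cv2.minAreaRect(k);m=onz(c,r[0],.022)[0,:2]
        if m[0]>.4 and abs(m[1])<.25: print("board nv(scene mask)",np.round([m@N,m@U],3),len(k))
    cv2.imwrite(f"pics/{tag}.png",cv2.resize(c["frame"][150:330,110:380],(810,540)[:2] if 0 else (795,530),interpolation=3)[...,::-1])
E
python3 -c "from h import *;st();look('a1')"
```

```text
t 3.02 n,v,z [ 0.4146 -0.0431  0.0219] yawx 3.55 z [ 0. -0. -1.] F [-0.1 -0.1  0.2] g 0.5013253459405301
board nv(scene mask) [ 0.517 -0.043] 159
```

View pics/a1.png

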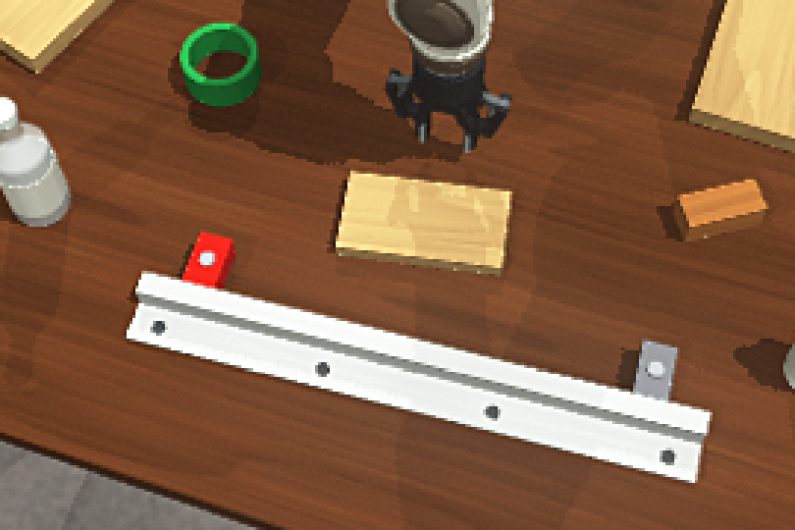

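The fingers stand just behind the near edge of the board, around (445,135) in the crop, with the board untouched. I'll lower to mid-thickness and push slowly toward the fence.

>>> {"api": "servo_tool", "payload": {
  "targets": [
    {"grip": 0.5, "slide": [0, 0, 1.4], "dr": [0, 0, 0]},
    {"grip": 0.5, "slide": [1.5, 0, 0], "dr": [0, 0, 0]},
    {"grip": 0.5, "slide": [1, 0, 0], "dr": [0, 0, 0]},
    {"grip": 0.5, "slide": [0.5, 0, 0], "dr": [0, 0, 0]},
    {"grip": 0.5, "slide": [0.5, 0, 0], "dr": [0, 0, 0]},
    {"grip": 0.5, "slide": [0.5, 0, 0], "dr": [0, 0, 0]},
    {"grip": 0.5, "slide": [0.5, 0, 0], "dr": [0, 0, 0]},
    {"grip": 0.5, "slide": [0.5, 0, 0], "dr": [0, 0, 0]}
  ]
}}

```text
time_s: 3.73
position: [0.4664, -0.0132, 0.0076]
eef_rot: [-0.0, 1.0, 0.031, -0.0]
wrist_force: [-1.5, -0.6, 2.0]
grip_width: 0.498
gripper_force: 1.1
```

>>> {"api": "servo_tool", "payload": {
  "targets": [
    {"grip": 0.5, "slide": [0.5, 0, 0], "dr": [0, 0, 0]},
    {"grip": 0.5, "slide": [0.5, 0, 0], "dr": [0, 0, 0]},
    {"grip": 0.5, "slide": [0.5, 0, 0], "dr": [0, 0, 0]},
    {"grip": 0.5, "slide": [0.5, 0, 0], "dr": [0, 0, 0]},
    {"grip": 0.5, "slide": [0.5, 0, 0], "dr": [0, 0, 0]},
    {"grip": 0.5, "slide": [0.5, 0, 0], "dr": [0, 0, 0]},
    {"grip": 0.5, "slide": [0.5, 0, 0], "dr": [0, 0, 0]},
    {"grip": 0.5, "slide": [0.5, 0, 0], "dr": [0, 0, 0]}
  ]
}}

```text
time_s: 4.4
position: [0.5067, -0.0107, 0.0072]
eef_rot: [0.0, 1.0, 0.031, -0.0]
wrist_force: [-2.8, -0.0, 1.6]
grip_width: 0.505
gripper_force: 1.2
```

```bash
python3 -c "from h import *;st();look('a2')"
```

```text
t 4.4 n,v,z [ 0.505  -0.0426  0.0072] yawx 3.59 z [-0. -0. -1.] F [-2.8 -0.   1.6] g 0.5047304711570899
board nv(scene mask) [ 0.565 -0.049] 167
```

View pics/a2.png

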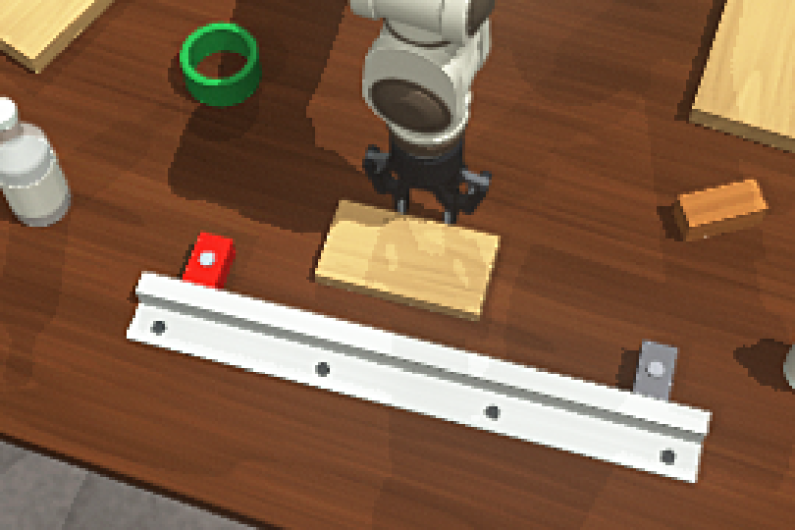

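The board is now parallel to the fence. I'll carry on to contact.

>>> {"api": "servo_tool", "payload": {
  "targets": [
    {"grip": 0.5, "slide": [0.5, 0, 0], "dr": [0, 0, 0]},
    {"grip": 0.5, "slide": [0.5, 0, 0], "dr": [0, 0, 0]},
    {"grip": 0.5, "slide": [0.5, 0, 0], "dr": [0, 0, 0]},
    {"grip": 0.5, "slide": [0.5, 0, 0], "dr": [0, 0, 0]},
    {"grip": 0.5, "slide": [0.5, 0, 0], "dr": [0, 0, 0]},
    {"grip": 0.5, "slide": [0.5, 0, 0], "dr": [0, 0, 0]},
    {"grip": 0.5, "slide": [0.5, 0, 0], "dr": [0, 0, 0]},
    {"grip": 0.5, "slide": [0.5, 0, 0], "dr": [0, 0, 0]}
  ]
}}

```text
time_s: 5.12
position: [0.5466, -0.0081, 0.0072]
eef_rot: [-0.0, 1.0, 0.031, -0.0]
wrist_force: [-1.6, -0.4, -0.7]
grip_width: 0.498
gripper_force: 0.4
```

>>> {"api": "servo_tool", "payload": {
  "targets": [
    {"grip": 0.5, "slide": [0.2, 0, 0], "dr": [0, 0, 0]},
    {"grip": 0.5, "slide": [0.2, 0, 0], "dr": [0, 0, 0]},
    {"grip": 0.5, "slide": [0.1, 0, 0], "dr": [0, 0, 0]}
  ]
}}

```text
time_s: 5.37
position: [0.5513, -0.0078, 0.0073]
eef_rot: [-0.0, 1.0, 0.031, -0.0]
wrist_force: [-1.4, 0.7, 0.8]
grip_width: 0.502
gripper_force: 0.7
```

>>> {"api": "servo_tool", "payload": {
  "targets": [
    {"grip": 0.5, "slide": [0.1, 0, 0], "dr": [0, 0, 0]},
    {"grip": 0.5, "slide": [0.1, 0, 0], "dr": [0, 0, 0]}
  ]
}}

```text
time_s: 5.53
position: [0.5531, -0.0077, 0.0073]
eef_rot: [-0.0, 1.0, 0.031, -0.0]
wrist_force: [-0.2, -1.2, -1.3]
grip_width: 0.5
gripper_force: 0.4
```

```bash
python3 -c "from h import *;st();look('a3')"
```

```text
t 5.53 n,v,z [ 0.5515 -0.0426  0.0073] yawx 3.6 z [-0.  0. -1.] F [-0.2 -1.2 -1.3] g 0.500231924472507
board nv(scene mask) [ 0.61  -0.048] 159
```

>>> {"api": "servo_tool", "payload": {
  "targets": [
    {"grip": 0.5, "slide": [0.1, 0, 0], "dr": [0, 0, 0]},
    {"grip": 0.5, "slide": [0.1, 0, 0], "dr": [0, 0, 0]}
  ]
}}

```text
time_s: 5.75
position: [0.5551, -0.0076, 0.0073]
eef_rot: [-0.0, 1.0, 0.031, -0.0]
wrist_force: [-4.2, 1.3, -0.7]
grip_width: 0.502
gripper_force: 2.5
```

>>> {"api": "servo_tool", "payload": {
  "targets": [
    {"grip": 0.5, "slide": [0.1, 0, 0], "dr": [0, 0, 0]},
    {"grip": 0.5, "slide": [0.1, 0, 0], "dr": [0, 0, 0]}
  ]
}}

```text
time_s: 5.92
position: [0.5551, -0.0076, 0.0072]
eef_rot: [0.0, 1.0, 0.031, -0.002]
wrist_force: [-16.2, -0.1, 11.7]
grip_width: 0.495
gripper_force: 8.3
```

Contact with the fence was felt at 16 N. Now I'll back off, lift, and go round to the far end with the fingers shut.

>>> {"api": "servo_tool", "payload": {
  "targets": [
    {"grip": 0.5, "slide": [-1, 0, 0], "dr": [0, 0, 0]},
    {"grip": 0.5, "slide": [-2.5, 0, 0], "dr": [0, 0, 0]},
    {"grip": 0, "slide": [0, 0, -3], "dr": [0, 0, 0]},
    {"grip": 0, "slide": [0, 0, -3], "dr": [0, 0, 0]},
    {"grip": 0, "slide": [0, -3.3, 0], "dr": [0, 0, 0]},
    {"grip": 0, "slide": [0, -3.3, 0], "dr": [0, 0, 0]},
    {"grip": 0, "slide": [0, -3.3, 0], "dr": [0, 0, 0]},
    {"grip": 0, "slide": [0, -3.3, 0], "dr": [0, 0, 0]}
  ]
}}

```text
time_s: 6.58
position: [0.5167, 0.0778, 0.0683]
eef_rot: [-0.017, 0.998, 0.066, -0.001]
wrist_force: [-0.2, -0.6, 0.1]
grip_width: 0.004
gripper_force: 0.0
```

>>> {"api": "servo_tool", "payload": {
  "targets": [
    {"grip": 0, "slide": [2.5, 0, 0], "dr": [0, 0, 0]},
    {"grip": 0, "slide": [2.5, 0, 0], "dr": [0, 0, 0]},
    {"grip": 0, "slide": [2.5, 0, 0], "dr": [0, 0, 0]},
    {"grip": 0, "slide": [1.5, 0, 0], "dr": [0, 0, 0]},
    {"grip": 0, "slide": [0, 0, 0], "dr": [0, 0, 0]},
    {"grip": 0, "slide": [0, 0, 0], "dr": [0, 0, 0]}
  ]
}}

```text
time_s: 7.08
position: [0.6059, 0.0884, 0.0673]
eef_rot: [-0.017, 0.998, 0.065, -0.002]
wrist_force: [-0.5, 0.3, -0.7]
grip_width: -0.0
gripper_force: 0.0
```

```bash
python3 -c "from h import *;st();look('a4')"
```

```text
t 7.08 n,v,z [0.6102 0.0501 0.0673] yawx 7.43 z [-0.006  0.034 -0.999] F [-0.5  0.3 -0.7] g -0.0002781104785681071
board nv(scene mask) [ 0.611 -0.048] 153
```

View pics/a4.png

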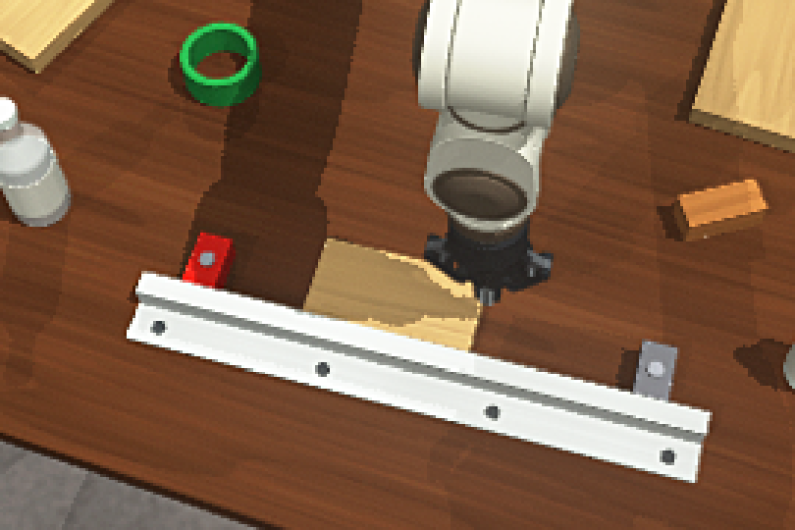

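The tool lost some rotation in the fast move: 4° of yaw and 2° of tilt. I'll correct that, move farther from the board's end at crop (478,320), then lower.

>>> {"api": "servo_tool", "payload": {
  "targets": [
    {"grip": 0, "slide": [0, 0, 0], "dr": [-2, 0.3, 3.8]},
    {"grip": 0, "slide": [0, -2, 0], "dr": [0, 0, 0]},
    {"grip": 0, "slide": [0, -2, 0], "dr": [0, 0, 0]},
    {"grip": 0, "slide": [0, 0, 0], "dr": [0, 0, 0]}
  ]
}}

```text
time_s: 7.47
position: [0.6053, 0.09, 0.0694]
eef_rot: [-0.015, 0.998, 0.067, 0.001]
wrist_force: [-0.5, 0.7, 0.3]
grip_width: 0.005
gripper_force: 0.0
```

```bash
python3 -c "from h import *;st()"
```

```text
t 7.47 n,v,z [0.6097 0.0517 0.0694] yawx 7.69 z [-0.001  0.031 -1.   ] F [-0.5  0.7  0.3] g 0.004530650391757624
```

```bash
python3 -c "
from workcell import *
import numpy as np
s=read_state();print(np.round(s['joint_pos'],3),np.round(s['joint_vel'],3))"
```

```text
[0.133 0.228 0.023 1.362 0.031 3.141] [-0.009  0.006  0.007 -0.002 -0.022 -0.   ]
```

Joint 6 is at its limit in this yaw. I'll turn the tool a quarter the other way, so tool x points away from the red stop and tool y points into the fence. That also allows a two-finger push.

>>> {"api": "servo_tool", "payload": {
  "targets": [
    {"grip": 0, "slide": [0, 0, 0], "dr": [0, 0, -7]},
    {"grip": 0, "slide": [0, 0, 0], "dr": [0, 0, -7]},
    {"grip": 0, "slide": [0, 0, 0], "dr": [0, 0, -7]},
    {"grip": 0, "slide": [0, 0, 0], "dr": [0, 0, -7]},
    {"grip": 0, "slide": [0, 0, 0], "dr": [0, 0, -7]},
    {"grip": 0, "slide": [0, 0, 0], "dr": [0, 0, -7]},
    {"grip": 0, "slide": [0, 0, 0], "dr": [0, 0, -7]},
    {"grip": 0, "slide": [0, 0, 0], "dr": [0, 0, -7]}
  ]
}}

```text
time_s: 8.13
position: [0.6056, 0.0889, 0.0692]
eef_rot: [-0.013, 0.848, 0.53, 0.008]
wrist_force: [0.4, -0.1, 0.1]
grip_width: -0.0
gripper_force: 0.0
```

>>> {"api": "servo_tool", "payload": {
  "targets": [
    {"grip": 0.4, "slide": [0, 0, 0], "dr": [0, 0, -7]},
    {"grip": 0.4, "slide": [0, 0, 0], "dr": [0, 0, -7]},
    {"grip": 0.4, "slide": [0, 0, 0], "dr": [0, 0, -7]},
    {"grip": 0.4, "slide": [0, 0, 0], "dr": [0, 0, -7]},
    {"grip": 0.4, "slide": [0, 0, 0], "dr": [0, 0, 0]},
    {"grip": 0.4, "slide": [0, 0, 0], "dr": [0, 0, 0]}
  ]
}}

```text
time_s: 8.63
position: [0.6057, 0.0888, 0.0692]
eef_rot: [-0.01, 0.698, 0.716, 0.01]
wrist_force: [0.5, 1.2, 0.2]
grip_width: 0.397
gripper_force: 0.0
```

```bash
python3 -c "
from h import *;st()
from workcell import read_state
s=read_state();q=np.array(s['eef_rot']);t=np.radians(93.6)
W=np.array([[np.cos(t),np.sin(t),0],[np.sin(t),-np.cos(t),0],[0,0,-1]])
print((R.from_quat(q[[1,2,3,0]]).inv()*R.from_matrix(W)).as_rotvec(degrees=True),s['joint_pos'])"
```

```text
t 8.63 n,v,z [0.6101 0.0504 0.0692] yawx 91.39 z [-0.     0.029 -1.   ] F [0.5 1.2 0.2] g 0.3972927027995422
[ 0.04933587 -1.68327721 -2.21026364] [0.13194147 0.22919617 0.0232714  1.36141941 0.02918613 1.67853548]
```

>>> {"api": "servo_tool", "payload": {
  "targets": [
    {"grip": 0.4, "slide": [0, 0, 0], "dr": [0, -1.7, -2.2]},
    {"grip": 0.4, "slide": [2, 0, 0], "dr": [0, 0, 0]},
    {"grip": 0.4, "slide": [2, 0, 0], "dr": [0, 0, 0]},
    {"grip": 0.4, "slide": [0, 0, 2], "dr": [0, 0, 0]},
    {"grip": 0.4, "slide": [0, 0, 2], "dr": [0, 0, 0]},
    {"grip": 0.4, "slide": [0, 0, 2], "dr": [0, 0, 0]},
    {"grip": 0.4, "slide": [0, 0, 0], "dr": [0, 0, 0]}
  ]
}}

```text
time_s: 9.22
position: [0.6009, 0.1281, 0.0049]
eef_rot: [-0.001, 0.685, 0.729, -0.002]
wrist_force: [-0.4, -0.8, -1.2]
grip_width: 0.397
gripper_force: 0.0
```

```bash
python3 -c "from h import *;st();look('a5')"
```

```text
t 9.22 n,v,z [0.6078 0.09   0.0049] yawx 93.57 z [-0.005 -0.002 -1.   ] F [-0.4 -0.8 -1.2] g 0.3966067729737642
board nv(scene mask) [ 0.61  -0.048] 159
```

View pics/a5.png

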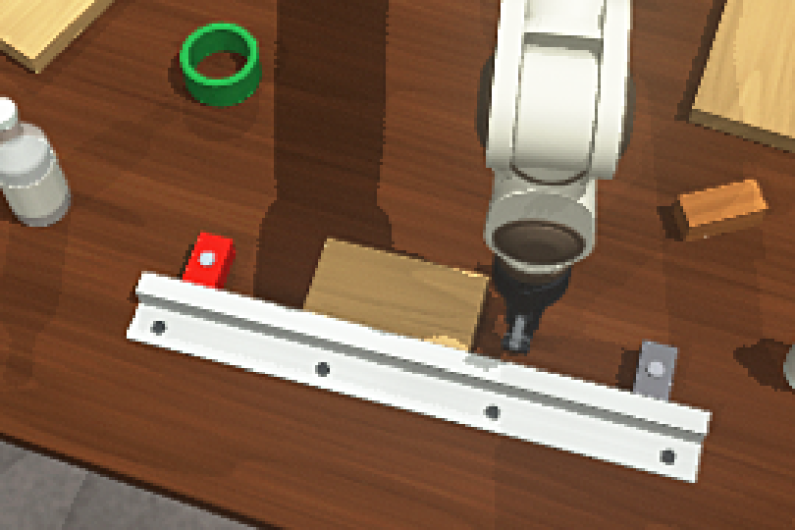

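The board lies along the fence and the fingers stand clear of its end at crop (518,340). I'll push toward the red stop.

>>> {"api": "servo_tool", "payload": {
  "targets": [
    {"grip": 0.4, "slide": [-1.5, 0, 0], "dr": [0, 0, 0]},
    {"grip": 0.4, "slide": [-1, 0, 0], "dr": [0, 0, 0]},
    {"grip": 0.4, "slide": [-0.5, 0, 0], "dr": [0, 0, 0]},
    {"grip": 0.4, "slide": [-0.5, 0, 0], "dr": [0, 0, 0]},
    {"grip": 0.4, "slide": [-0.5, 0, 0], "dr": [0, 0, 0]},
    {"grip": 0.4, "slide": [-0.5, 0, 0], "dr": [0, 0, 0]},
    {"grip": 0.4, "slide": [-0.5, 0, 0], "dr": [0, 0, 0]},
    {"grip": 0.4, "slide": [-0.5, 0, 0], "dr": [0, 0, 0]}
  ]
}}

```text
time_s: 9.93
position: [0.6072, 0.0732, 0.0094]
eef_rot: [0.0, 0.683, 0.73, 0.0]
wrist_force: [0.3, 3.3, 3.0]
grip_width: 0.401
gripper_force: 1.5
```

>>> {"api": "servo_tool", "payload": {
  "targets": [
    {"grip": 0.4, "slide": [-0.5, 0, 0], "dr": [0, 0, 0]},
    {"grip": 0.4, "slide": [-0.5, 0, 0], "dr": [0, 0, 0]},
    {"grip": 0.4, "slide": [-0.5, 0, 0], "dr": [0, 0, 0]},
    {"grip": 0.4, "slide": [-0.5, 0, 0], "dr": [0, 0, 0]},
    {"grip": 0.4, "slide": [-0.5, 0, 0], "dr": [0, 0, 0]},
    {"grip": 0.4, "slide": [-0.5, 0, 0], "dr": [0, 0, 0]},
    {"grip": 0.4, "slide": [-0.5, 0, 0], "dr": [0, 0, 0]},
    {"grip": 0.4, "slide": [-0.5, 0, 0], "dr": [0, 0, 0]}
  ]
}}

```text
time_s: 10.6
position: [0.6097, 0.0329, 0.0091]
eef_rot: [0.0, 0.683, 0.73, 0.0]
wrist_force: [-0.6, 3.1, 2.6]
grip_width: 0.405
gripper_force: 1.6
```

```bash
python3 -c "from h import *;st();look('a6')"
```

```text
t 10.6 n,v,z [ 0.6105 -0.0056  0.0091] yawx 93.76 z [ 0.001 -0.    -1.   ] F [-0.6  3.1  2.6] g 0.40465481137949416
board nv(scene mask) [ 0.611 -0.112] 154
```

View pics/a6.png

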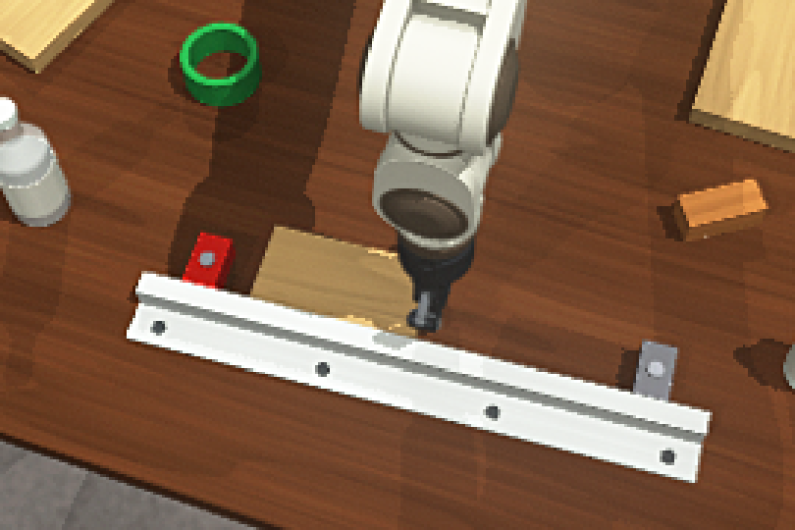

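The board is sliding flush, with about 33 mm left to the stop.

>>> {"api": "servo_tool", "payload": {
  "targets": [
    {"grip": 0.4, "slide": [-0.5, 0, 0], "dr": [0, 0, 0]},
    {"grip": 0.4, "slide": [-0.5, 0, 0], "dr": [0, 0, 0]},
    {"grip": 0.4, "slide": [-0.5, 0, 0], "dr": [0, 0, 0]},
    {"grip": 0.4, "slide": [-0.5, 0, 0], "dr": [0, 0, 0]},
    {"grip": 0.4, "slide": [-0.5, 0, 0], "dr": [0, 0, 0]},
    {"grip": 0.4, "slide": [-0.2, 0, 0], "dr": [0, 0, 0]},
    {"grip": 0.4, "slide": [-0.1, 0, 0], "dr": [0, 0, 0]}
  ]
}}

```text
time_s: 11.23
position: [0.6115, 0.0049, 0.009]
eef_rot: [0.0, 0.684, 0.73, 0.0]
wrist_force: [-0.5, 2.0, 1.3]
grip_width: 0.401
gripper_force: 0.9
```

>>> {"api": "servo_tool", "payload": {
  "targets": [
    {"grip": 0.4, "slide": [-0.1, 0, 0], "dr": [0, 0, 0]},
    {"grip": 0.4, "slide": [-0.1, 0, 0], "dr": [0, 0, 0]},
    {"grip": 0.4, "slide": [-0.1, 0, 0], "dr": [0, 0, 0]}
  ]
}}

```text
time_s: 11.48
position: [0.6117, 0.0025, 0.009]
eef_rot: [0.0, 0.683, 0.73, 0.0]
wrist_force: [-0.0, 0.4, 0.8]
grip_width: 0.401
gripper_force: 0.6
```

>>> {"api": "servo_tool", "payload": {
  "targets": [
    {"grip": 0.4, "slide": [-0.1, 0, 0], "dr": [0, 0, 0]},
    {"grip": 0.4, "slide": [-0.1, 0, 0], "dr": [0, 0, 0]}
  ]
}}

```text
time_s: 11.65
position: [0.6118, 0.0004, 0.009]
eef_rot: [0.0, 0.683, 0.73, 0.0]
wrist_force: [-0.1, 0.6, 0.5]
grip_width: 0.401
gripper_force: 0.5
```

>>> {"api": "servo_tool", "payload": {
  "targets": [
    {"grip": 0.4, "slide": [-0.1, 0, 0], "dr": [0, 0, 0]},
    {"grip": 0.4, "slide": [-0.1, 0, 0], "dr": [0, 0, 0]}
  ]
}}

```text
time_s: 11.82
position: [0.6119, -0.0016, 0.009]
eef_rot: [0.0, 0.683, 0.73, 0.0]
wrist_force: [-0.0, 1.1, -1.0]
grip_width: 0.4
gripper_force: 0.4
```

>>> {"api": "servo_tool", "payload": {
  "targets": [
    {"grip": 0.4, "slide": [-0.1, 0, 0], "dr": [0, 0, 0]}
  ]
}}

```text
time_s: 11.9
position: [0.6119, -0.0018, 0.009]
eef_rot: [-0.0, 0.683, 0.73, 0.001]
wrist_force: [-1.2, 9.4, 0.4]
grip_width: 0.397
gripper_force: 4.8
```

Contact with the stop was felt at 9.4 N. I'll back off, lift and check with the cameras.

>>> {"api": "servo_tool", "payload": {
  "targets": [
    {"grip": 0.4, "slide": [0.5, 0, 0], "dr": [0, 0, 0]},
    {"grip": 0.4, "slide": [2.5, 0, 0], "dr": [0, 0, 0]},
    {"grip": 0.4, "slide": [0, 0, -3], "dr": [0, 0, 0]},
    {"grip": 0.4, "slide": [0, 0, -3], "dr": [0, 0, 0]},
    {"grip": 0.4, "slide": [0, -3, -1], "dr": [0, 0, 0]},
    {"grip": 0.4, "slide": [0, -3, -1], "dr": [0, 0, 0]},
    {"grip": 0.4, "slide": [0, -3, 0], "dr": [0, 0, 0]},
    {"grip": 0.4, "slide": [0, -3, 0], "dr": [0, 0, 0]}
  ]
}}

```text
time_s: 12.57
position: [0.4895, 0.0195, 0.0897]
eef_rot: [0.001, 0.683, 0.73, 0.001]
wrist_force: [-0.7, 0.5, -0.0]
grip_width: 0.398
gripper_force: 0.0
```

>>> {"api": "servo_tool", "payload": {
  "targets": [
    {"grip": 0.4, "slide": [0, -3, 0], "dr": [0, 0, 0]},
    {"grip": 0.4, "slide": [0, -3, 0], "dr": [0, 0, 0]},
    {"grip": 0.4, "slide": [0, 0, 0], "dr": [0, 0, 0]}
  ]
}}

```text
time_s: 12.82
position: [0.4263, 0.0153, 0.0891]
eef_rot: [0.0, 0.684, 0.73, -0.001]
wrist_force: [0.8, -0.0, 0.2]
grip_width: 0.398
gripper_force: 0.0
```

```bash
python3 - <<'E'
from h import *
from workcell import capture
st();T=capture("top");S=capture("scene")
for n,c in(("t",T),("s",S)):
    for k in boards(c):
        b=onz(c,cv2.boxPoints(cv2.minAreaRect(k)),.022)[:,:2]
        if .45<b[:,0].mean()<.75 and abs(b[:,1].mean())<.3: print(n,np.round(np.c_[b@N,b@U],4).tolist())
a=cv2.resize(T["frame"][90:180,200:350],(500,300),interpolation=3);b=cv2.resize(S["frame"][210:300,150:300],(500,300),interpolation=3)
cv2.imwrite("pics/v1.png",np.vstack([a,b])[...,::-1])
E
```

```text
t 12.82 n,v,z [ 0.4264 -0.0116  0.0891] yawx 93.76 z [-0.    -0.001 -1.   ] F [ 0.8 -0.   0.2] g 0.398249962803491
t [[0.6594, -0.0542], [0.6594, -0.2339], [0.5649, -0.2318], [0.5651, -0.0539]]
s [[0.6552, -0.2311], [0.5641, -0.2423], [0.5648, -0.0519], [0.6544, -0.0469]]
```

View pics/v1.png

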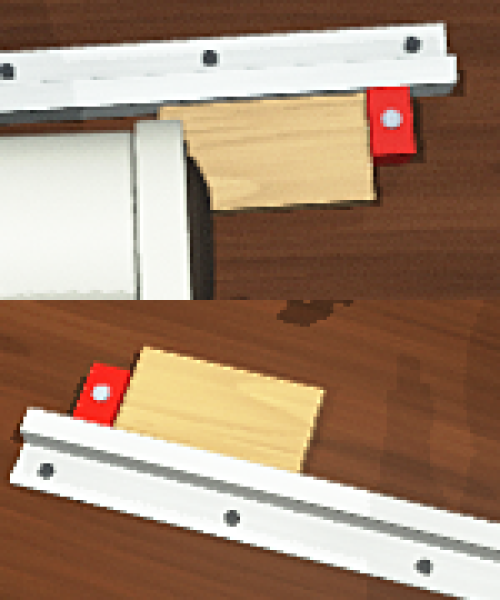

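The board looks flush on both sides: its near edge is at n = 0.565 at both ends, and its end is on the stop. I'll make one gentle confirming push toward the fence at mid-length with shut fingers.

>>> {"api": "servo_tool", "payload": {
  "targets": [
    {"grip": 0, "slide": [-2.6, 0, 0], "dr": [0, 0, 0]},
    {"grip": 0, "slide": [-2.6, 0, 0], "dr": [0, 0, 0]},
    {"grip": 0, "slide": [-2.6, 0, 0], "dr": [0, 0, 0]},
    {"grip": 0, "slide": [-2.6, 0, 0], "dr": [0, 0, 0]},
    {"grip": 0, "slide": [-2.4, 0, 0], "dr": [0, 0, 0]},
    {"grip": 0, "slide": [0, 2.5, 2.5], "dr": [0, 0, 0]},
    {"grip": 0, "slide": [0, 2.5, 2.5], "dr": [0, 0, 0]},
    {"grip": 0, "slide": [0, 2.5, 2.9], "dr": [0, 0, 0]}
  ]
}}

```text
time_s: 13.58
position: [0.5165, -0.1083, 0.01]
eef_rot: [0.002, 0.684, 0.729, 0.001]
wrist_force: [0.4, -0.1, 0.9]
grip_width: -0.001
gripper_force: 0.0
```

>>> {"api": "servo_tool", "payload": {
  "targets": [
    {"grip": 0, "slide": [0, 1.5, 0], "dr": [0, 0, 0]},
    {"grip": 0, "slide": [0, 1, 0], "dr": [0, 0, 0]},
    {"grip": 0, "slide": [0, 0, 0], "dr": [0, 0, 0]}
  ]
}}

```text
time_s: 13.83
position: [0.5407, -0.1056, 0.0098]
eef_rot: [0.001, 0.683, 0.73, 0.0]
wrist_force: [0.1, 0.1, 0.3]
grip_width: 0.001
gripper_force: 0.0
```

```bash
python3 -c "from h import *;st()"
```

```text
t 13.83 n,v,z [ 0.5329 -0.1394  0.0098] yawx 93.8 z [ 0.001 -0.001 -1.   ] F [0.1 0.1 0.3] g 0.0013227214231876323
```

>>> {"api": "servo_tool", "payload": {
  "targets": [
    {"grip": 0, "slide": [0, 0.4, 0], "dr": [0, 0, 0]},
    {"grip": 0, "slide": [0, 0.4, 0], "dr": [0, 0, 0]},
    {"grip": 0, "slide": [0, 0.2, 0], "dr": [0, 0, 0]},
    {"grip": 0, "slide": [0, 0.2, 0], "dr": [0, 0, 0]}
  ]
}}

```text
time_s: 14.17
position: [0.5509, -0.1049, 0.0109]
eef_rot: [0.001, 0.684, 0.73, 0.0]
wrist_force: [-1.1, -0.2, 0.5]
grip_width: 0.001
gripper_force: 0.0
```

>>> {"api": "servo_tool", "payload": {
  "targets": [
    {"grip": 0, "slide": [0, 0.1, 0], "dr": [0, 0, 0]},
    {"grip": 0, "slide": [0, 0.1, 0], "dr": [0, 0, 0]}
  ]
}}

```text
time_s: 14.33
position: [0.5526, -0.1047, 0.0105]
eef_rot: [0.001, 0.683, 0.73, 0.0]
wrist_force: [-0.1, -0.5, -0.3]
grip_width: -0.002
gripper_force: 0.0
```

>>> {"api": "servo_tool", "payload": {
  "targets": [
    {"grip": 0, "slide": [0, 0.1, 0], "dr": [0, 0, 0]},
    {"grip": 0, "slide": [0, 0.1, 0], "dr": [0, 0, 0]}
  ]
}}

```text
time_s: 14.5
position: [0.5546, -0.1045, 0.0102]
eef_rot: [0.001, 0.683, 0.73, 0.0]
wrist_force: [-1.0, -1.1, -0.5]
grip_width: -0.004
gripper_force: 0.0
```

>>> {"api": "servo_tool", "payload": {
  "targets": [
    {"grip": 0, "slide": [0, 0.1, 0], "dr": [0, 0, 0]},
    {"grip": 0, "slide": [0, 0.1, 0], "dr": [0, 0, 0]}
  ]
}}

```text
time_s: 14.67
position: [0.5567, -0.1044, 0.0101]
eef_rot: [0.0, 0.683, 0.73, 0.0]
wrist_force: [-0.4, 0.5, 0.9]
grip_width: 0.001
gripper_force: 0.0
```

>>> {"api": "servo_tool", "payload": {
  "targets": [
    {"grip": 0, "slide": [0, 0.1, 0], "dr": [0, 0, 0]},
    {"grip": 0, "slide": [0, 0.1, 0], "dr": [0, 0, 0]}
  ]
}}

```text
time_s: 14.83
position: [0.5586, -0.1042, 0.01]
eef_rot: [0.0, 0.683, 0.73, 0.0]
wrist_force: [-1.9, 0.5, -0.0]
grip_width: -0.002
gripper_force: 1.3
```

>>> {"api": "servo_tool", "payload": {
  "targets": [
    {"grip": 0, "slide": [0, 0.1, 0], "dr": [0, 0, 0]},
    {"grip": 0, "slide": [0, 0.1, 0], "dr": [0, 0, 0]}
  ]
}}

```text
time_s: 15.0
position: [0.559, -0.1041, 0.0099]
eef_rot: [-0.001, 0.684, 0.73, -0.001]
wrist_force: [-13.9, 0.2, 7.4]
grip_width: -0.001
gripper_force: 6.6
```

It is firmly against the fence at 14 N. I'll take the hand clear and check.

>>> {"api": "servo_tool", "payload": {
  "targets": [
    {"grip": 0, "slide": [0, -0.5, 0], "dr": [0, 0, 0]},
    {"grip": 0, "slide": [0, -2, 0], "dr": [0, 0, 0]},
    {"grip": 0, "slide": [0, -3, 0], "dr": [0, 0, 0]},
    {"grip": 0, "slide": [0, -3, -2], "dr": [0, 0, 0]},
    {"grip": 0, "slide": [0, -2, -3], "dr": [0, 0, 0]},
    {"grip": 0, "slide": [0, 0, -3], "dr": [0, 0, 0]},
    {"grip": 0, "slide": [0, 0, -3], "dr": [0, 0, 0]},
    {"grip": 0, "slide": [0, 0, 0], "dr": [0, 0, 0]}
  ]
}}

```text
time_s: 15.67
position: [0.4578, -0.1116, 0.1262]
eef_rot: [0.004, 0.684, 0.73, 0.002]
wrist_force: [-0.6, -0.1, -0.1]
grip_width: 0.001
gripper_force: 0.0
```

```bash
python3 - <<'E'
from h import *
from workcell import capture
st();T=capture("top");S=capture("scene")
for n,c in(("t",T),("s",S)):
    for k in boards(c):
        b=onz(c,cv2.boxPoints(cv2.minAreaRect(k)),.022)[:,:2]
        if .45<b[:,0].mean()<.75 and abs(b[:,1].mean())<.3: print(n,np.round(np.c_[b@N,b@U],4).tolist())
a=cv2.resize(T["frame"][90:180,200:350],(500,300),interpolation=3);b=cv2.resize(S["frame"][210:300,150:300],(500,300),interpolation=3)
cv2.imwrite("pics/v2.png",np.vstack([a,b])[...,::-1])
E
```

```text
t 15.67 n,v,z [ 0.4499 -0.1402  0.1262] yawx 93.75 z [ 0.01  -0.002 -1.   ] F [-0.6 -0.1 -0.1] g 0.0012700410568483368
s [[0.6548, -0.2312], [0.5628, -0.2419], [0.5648, -0.0518], [0.6552, -0.0473]]
```

View pics/v2.png

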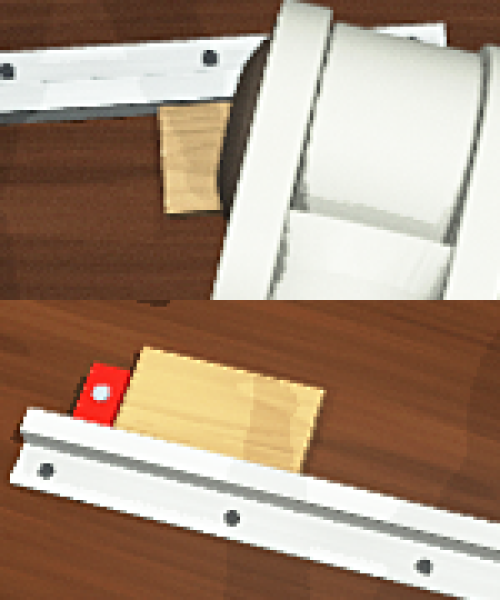

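The board is unchanged: its end is on the red stop at (125,400) in the lower view, its long edge is on the fence, and the hand is clear.

```bash
python3 -c "
from workcell import *
print(close_job())"
```

```text
the job is handed in; nothing more can be done
None
```

I pushed the board flush against the fence with its end on the red stop (contact felt at both), took the hand clear and handed the job in at about 16 s; no verdict was returned.

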